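# Set the bread warmer's thermostat to its tab

## Robot

A 6-joint arm with a two-finger parallel gripper is mounted at the origin on the work surface. World frame = base frame: x ahead of the robot, y to its left, z up, the work surface at z = 0. Lengths are in m, angles in rad, forces in N, time in s.
With the tool pointing down it reaches from about 0.275 to 0.825 m from the base axis. Payload 4.9 kg.
Tool frame: the origin (TCP) lies on the front face of the gripper's body, between the roots of the fingers; the fingertips stand 73 mm ahead of it and the grasp point (between the pads) lies 54 mm ahead of it; z points along the fingers, y is the direction in which the jaws open and shut (so a half turn about z gives the same grasp; the last joint's range is limited). The gripper opens to 85 mm and grips with 20 to 120 N. Pads are 22 mm wide; open, the fingers measure 114 mm over their backs; the gripper's body (76 mm by 85 mm) begins 54 mm behind the grasp point. The pads swing forward as they close: fully open they stand 13 mm farther back than shut.
Start: joints at [-0.134, 0.326, -0.193, 1.052, 0, 1.437], TCP at [0.55, 0, 0.304] pointing down, gripper open.
Joint ranges: [-2.65, 2.65], [-0.97, 1.79], [-1.3, 1.35], [-1.93, 2.1], [-1.47, 1.37], [-3.14, 3.14]. Speed limits (rad/s): [2.57, 2.57, 3.14, 3.14, 3.14, 3.14].

## Interface

Orientations are given as a rotation vector (axis times angle).
In Python, from plant import r gives the robot as it stands.
- The arm moves only by the shell command python3 -m handwheel 'ROWS' [FORCE]. ROWS is text: rows parted by semicolons, each of 7 numbers parted by spaces: the turn, a rotation vector about the tool's x, y, z in degrees, then the shift along the tool's x, y, z in m, then the opening in per cent of the stroke, from 0 (shut) to 100 (fully open). A call has 1 to 20 rows; each row shifts and turns the commanded pose from where the row before left it, along the tool's axes as they then stand; what a row does not reach is not made up. A row lasts 1/10 s, in which the tool goes at most 50 mm and 8.59 degrees, less where a joint would pass 70% of its speed; a pose out of reach is approached as far as the arm can. A call with a gripper value outside its range is refused whole. The fingers move at their own pace and stop on an object; FORCE is the grip in N (left out, the last holds). Time passes only in rows, so rows that do not move let the fingers close. It gives the time, the measured TCP pose, the force and the opening at its end, in the units of the state.
- r.sense(): the state, without advancing time (a new reading comes with each control period).
- r.grab_frame(name): name is "scene" or "side" or "wrist"; returns a dict with "img" (480x640x3 uint8, red, green, blue), "range_z" (480x640 float32, m along the optical axis (not along the pixel's ray), 0 where there is no reading), "intrinsics" (3x3 intrinsics, pixels), "R" (3x3) and "t" (3): a world point X has camera coordinates R X + t; the wrist camera has in their place "hand_eye" (4x4, takes a point from camera to tool coordinates, whose origin is the TCP and whose axes are the flange's). Camera axes: x right, y down, z forward; pixel columns grow to the right and rows downward; lengths in m; the calibration is good to about 2 mm. The wrist camera is an equidistant fisheye: a pixel r from the principal point sees the ray r / f radians off the axis. A picture is of the moment at which its call begins: read the wrist's pose just before it.
- r.hand_in(): hands the job in, once; it reports no verdict.
The state is a dict: "time": time; "qpos": joint angles; "joint_vel": joint speeds; "joint_torque": joint torques, N m; "eef_pos": TCP position; "tool_rot": TCP orientation; "ft_force": force on the tool from outside, world axes, zero at the start; "torque": the same for the moment, N m; "opening": opening from 0.0 (shut) to 1.0 (fully open).
Only numpy, scipy, OpenCV 4.12 (cv2) and the standard library are available. Lean on these libraries where they do the work, as an engineer would, in place of code of your own. Each camera call takes 0.05 s, during which the arm holds its last target. There are 200 camera calls.

## Task

Bring the bread-warming plate up to its set heat: turn the thermostat (the knob with the tall bar grip, not the round timer knob beside it) clockwise until the white line on its bar points at the raised tab clipped to the rim of its scale. Leave the round timer knob as it is set, and let go of the thermostat when you are done.

Things in the scene. Friction and masses are not known exactly. Their poses are not given: they have to be found in the camera images.
- thermo_grip (a point): Thermostat knob turning about a vertical axis with light friction (0.05 N m), staying where left. On a round grey skirt (60 mm wide, 8 mm high) stands a black bar grip 56 long, 16 thick, 38 mm high. Point on the axis, 18 mm below the bar's top, 20 above the skirt, 28 above the scale plate. Frame turns with the knob: x along the bar to the end with the white line, y across its thickness, z up.
- thermo_pointer (a point): End of the white line on top of the thermostat's bar, 26 mm from the axis, 18 mm above thermo_grip; the line goes on down that end of the bar to a white nose 37 mm out. Turns with the knob; x points outwards along the line. It starts 0.5 to 1.4 rad anticlockwise (seen from above) of the tab. It sits left or right on the warmer's flat strip (70 mm high), the round timer knob on the other side, 180 mm off.
- set_mark (a point): Raised tab clipped to the rim of the thermostat's flat round scale plate (aluminium, 112 mm across, short black ticks): a fixed black bar 24 mm long (radially), 10 wide, 4 high, reaching from 38 to 62 mm from the knob's axis. Point on its top, 42 mm from the axis; x points straight outwards from the axis, z up. The knob is right when its white line points at the tab.
- timer_pointer (a point): Outer end of the white line on the timer knob, a bystander to be left as set: plain round black knob 38 mm across, 28 mm high with its skirt (48 mm across), on a scale plate 84 mm across. Point on its top, 17 mm from its axis; x points outwards. It turns easily.

How it is judged:
By the outcome, as a careful person would: the job done as asked, in the order asked, and still so for the second after the job is handed in, with the robot touching nothing.
It also fails if it takes over 30 s, if anything falls off the work surface, if the arm or the gripper's body presses on something with over 40 N, if the wrist force passes 120 N, or if a joint passes its speed limit or range.

## Working session

There is one attempt and no reset: what is moved stays moved. The work goes in short steps, Python scripts to look and compute and a shell command to move; the robot and the scene stay as the last step left them, time stands still between calls to the robot, and variables do not carry over. Pictures are saved under pics/ and viewed, about 8 in all and at most 12, crops included, and the job is handed in when it is done.

```bash
ls; mkdir -p pics; python3 - <<'E'
from plant import r
import cv2,numpy as np
s=r.sense(); print(s)
for n in ("scene","side","wrist"):
    f=r.grab_frame(n); cv2.imwrite(f"pics/{n}0.png",f["img"][:,:,::-1]); np.savez(f"pics/{n}0.npz",**f)
    print(n,{k:np.round(v,4).tolist() for k,v in f.items() if k not in("img","range_z")})
E
```

```text
pics
{'time': 0.0, 'qpos': array([-1.34219322e-01,  3.26961073e-01, -1.93610179e-01,  1.05194845e+00,
       -1.24013000e-05,  1.43662543e+00]), 'joint_vel': array([ 1.48141948e-03, -1.09664160e-03, -4.16801674e-04,  7.16861724e-04,
        7.50362132e-06,  1.20922295e-03]), 'joint_torque': array([-1.24197268e-03, -4.43398941e+01,  2.62443137e+01,  1.56443648e-02,
       -1.97191571e-04, -6.55614656e-06]), 'eef_pos': array([5.49547730e-01, 5.90046779e-05, 3.03082354e-01]), 'tool_rot': array([-2.22053100e+00, -2.22042349e+00,  1.65564731e-03]), 'ft_force': array([-0.1446366 ,  0.17500867,  0.43043657]), 'torque': array([-0.04469497, -0.01734325, -0.02787001]), 'opening': 0.9967741095213075}
scene {'intrinsics': [[494.2555, 0.0, 308.6169], [0.0, 494.2555, 239.8773], [0.0, 0.0, 1.0]], 'R': [[-0.1959, 0.9806, 0.0072], [0.7326, 0.1513, -0.6637], [-0.6519, -0.1247, -0.748]], 't': [0.048, -0.3344, 1.1316]}
side {'intrinsics': [[530.6002, 0.0, 321.3678], [0.0, 530.6002, 239.7233], [0.0, 0.0, 1.0]], 'R': [[-0.7661, -0.6423, -0.0232], [-0.3856, 0.4881, -0.783], [0.5143, -0.5909, -0.6216]], 't': [0.4794, 0.3074, 0.4984]}
wrist {'intrinsics': [[371.6483, 0.0, 314.2051], [0.0, 371.6483, 241.02], [0.0, 0.0, 1.0]], 'hand_eye': [[0.0, -0.9481, -0.3179, 0.081], [1.0, 0.0003, -0.0007, -0.0009], [0.0007, -0.3179, 0.9481, -0.0707], [0.0, 0.0, 0.0, 1.0]]}
```

View pics/scene0.png

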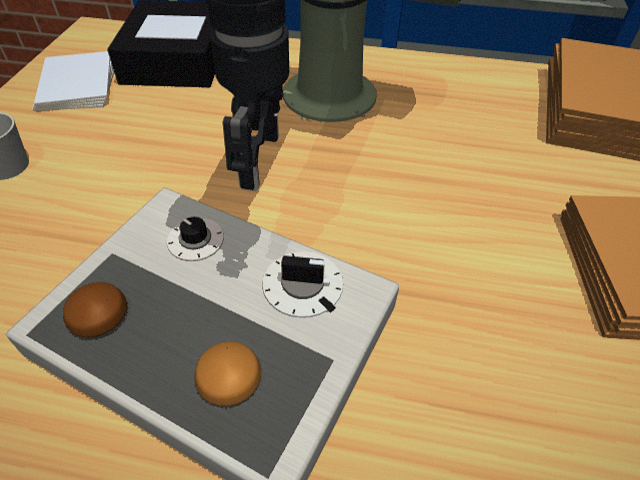

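View pics/wrist0.png

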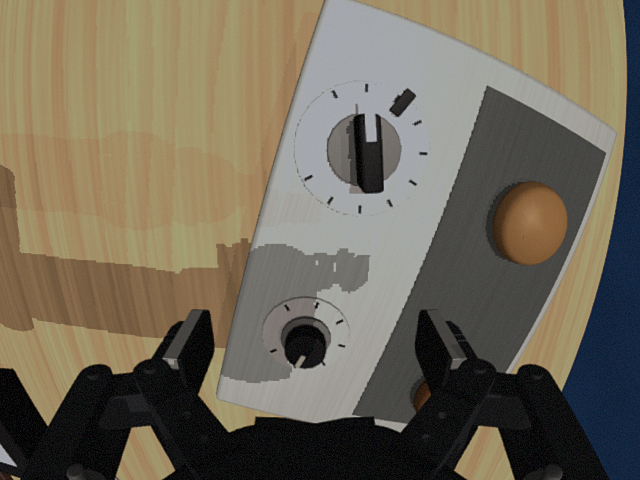

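The scene view shows the thermostat at about (303,285) and the timer at (193,232). In the wrist view the thermostat is at about (364,150), with its bar nearly vertical in the image and the white end up at (370,125). The tab is at (402,102), clockwise of the line, and the timer is at (305,340).

```bash
cat > h.py <<'E'
import numpy as np,cv2
from scipy.spatial.transform import Rotation as Ro
def rays(f):
    K=f["intrinsics"]; v,u=np.mgrid[:480,:640]; x=(u-K[0,2])/K[0,0]; y=(v-K[1,2])/K[1,1]
    th=np.hypot(x,y); k=np.where(th>1e-9,np.sin(th)/np.maximum(th,1e-9),1)
    return np.stack([x*k,y*k,np.cos(th)],-1)
def wrist(f,s):
    "ray origin, ray directions (world), point cloud (world)"
    H=f["hand_eye"]; R=Ro.from_rotvec(s["tool_rot"]).as_matrix(); d=rays(f)
    M=R@H[:3,:3]; o=R@H[:3,3]+s["eef_pos"]; D=d@M.T
    P=o+D*(f["range_z"]/d[...,2])[...,None]; P[f["range_z"]==0]=np.nan
    return o,D,P
def onplane(o,D,z): return o+D*((z-o[2])/D[...,2])[...,None]
def measure(f,s,box,zs,tag):
    """box u0,v0,u1,v1 round the thermostat, zs the strip's height"""
    o,D,P=wrist(f,s); im=f["img"].astype(int); u0,v0,u1,v1=box
    B=np.zeros((480,640),bool); B[v0:v1,u0:u1]=1
    dark=(im.max(-1)<70)&B; h=P[...,2]
    top=B&(h>zs+.038)&(h<zs+.06); 
    print("strip z",np.nanmedian(h[B]),"top z",np.median(h[top]),top.sum())
    X=onplane(o,D,np.median(h[top]))[top][:,:2].astype(np.float32)
    c,wh,a=cv2.minAreaRect(X); print("bar",np.round(c,4),np.round(wh,4),a)
    w=top&(im.min(-1)>150); Xw=onplane(o,D,np.median(h[top]))[w][:,:2]
    print("white",w.sum(),Xw.mean(0) if w.any() else None)
    bp=cv2.boxPoints((c,wh,a)); e=[bp[1]-bp[0],bp[2]-bp[1]]; e=max(e,key=np.linalg.norm)
    if w.any() and e@(Xw.mean(0)-c)<0: e=-e
    ang=np.arctan2(e[1],e[0]); print("bar dir deg",np.degrees(ang))
    n,L,st,ce=cv2.connectedComponentsWithStats((dark&~top).astype(np.uint8))
    for i in range(1,n):
        if st[i,4]>60:
            Y=onplane(o,D,zs+.006)[L==i][:,:2].astype(np.float32); cc,ww,aa=cv2.minAreaRect(Y)
            v=np.array(cc)-c; print("dark",st[i].tolist(),np.round(cc,4),np.round(ww,4),"dist",np.hypot(*v),"dir deg",np.degrees(np.arctan2(v[1],v[0])))
E
python3 - <<'E'
from h import *
from plant import r
s=r.sense(); f=dict(np.load("pics/wrist0.npz"))
o,D,P=wrist(f,s)
for u,v in [(335,115),(420,200),(300,260),(364,160),(370,150),(402,102),(305,345)]: print(u,v,np.round(P[v,u],4))
measure(f,s,(290,75,432,220),.07,"")
# plate circle by edge picks
Z=P[200,420,2]; E=onplane(o,D,.072)
print([np.round(E[v,u],4).tolist() for u,v in [(294,149),(428,150),(362,80),(360,215)]])
E
```

```text
335 115 [0.5648 0.0859 0.0738]
420 200 [0.6387 0.0165 0.0709]
300 260 [ 0.5358 -0.038   0.0713]
364 160 [0.5824 0.0546 0.1207]
370 150 [0.5863 0.0616 0.1212]
402 102 [0.6175 0.098  0.0795]
305 345 [ 0.5403 -0.1054  0.1033]
strip z 0.07470758679335554 top z 0.12061351587636407 1918
bar [0.5866 0.0595] [0.017  0.0564] 4.815672397613525
white 272 [0.58619213 0.07808087]
bar dir deg 94.815674
dark [390, 89, 26, 28, 342] [0.618  0.0985] [0.0236 0.011 ] dist 0.05011526444184398 dir deg 51.15618914483904
dark [347, 115, 13, 72, 580] [0.5793 0.0572] [0.0091 0.0577] dist 0.007617210170942479 dir deg -162.4823985650104
[[0.5319, 0.0582, 0.072], [0.6429, 0.0597, 0.072], [0.5863, 0.1151, 0.072], [0.5869, 0.003, 0.072]]
```

Knob axis is at (0.5866, 0.0595), agreeing with the plate edges. The bar measures 56×17 mm and points at 94.8°. The tab is 50 mm out at 51.2°, so the turn needed is about 43.6° clockwise. Next I move over it.

```bash
python3 -m handwheel '0 0 0 0.015 0.0093 0 100;0 0 0 0.015 0.0093 0.01 80;0 0 0 0.015 0.0093 0.02 60;0 0 0 0.0145 0.0092 0.02 60;0 0 -4.8 0 0 0.02 60;0 0 0 0 0 0.01 60;0 0 0 0 0 0 60;0 0 0 0 0 0 60;0 0 0 0 0 0 60' 30; python3 - <<'E'
from h import *
from plant import r
s=r.sense(); f=r.grab_frame("wrist"); np.savez("pics/w1.npz",**f); cv2.imwrite("pics/w1.png",f["img"][:,:,::-1])
R=Ro.from_rotvec(s["tool_rot"]).as_matrix(); print(s["time"],s["eef_pos"],np.round(R,4).tolist(),np.degrees(np.arctan2(R[1,0],R[0,0])))
E
```

```text
time: 1.05
eef_pos: [0.5878, 0.0595, 0.225]
tool_rot: [2.127, 2.311, 0.002]
ft_force: [0.4, -0.6, 0.9]
opening: 0.604
1.05 [0.58779234 0.05946864 0.22496756] [[-0.0828, 0.9966, 0.0019], [0.9966, 0.0828, -0.0], [-0.0002, 0.0019, -1.0]] 94.74893499403949
```

View pics/w1.png

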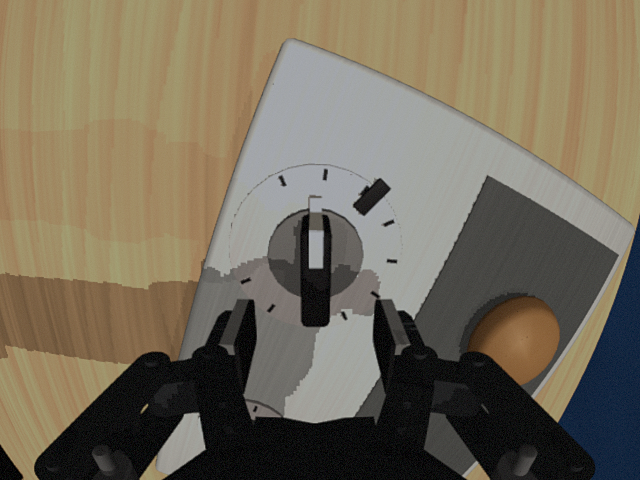

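The bar is upright at (316,270), centred between the fingers (about 245 and 390), with the tab at (372,196). I'll re-measure from here.

```bash
python3 - <<'E'
from h import *
from plant import r
s=r.sense(); f=dict(np.load("pics/w1.npz"))
measure(f,s,(262,160,368,330),.07,"")
measure(f,s,(262,170,396,330),.07,"")
E
```

```text
strip z 0.07561540330952739 top z 0.12059797619391008 3108
bar [0.5872 0.0619] [0.0158 0.059 ] 3.9966988563537598
white 467 [0.58582912 0.07743334]
bar dir deg 93.99672
dark [353, 186, 15, 29, 245] [0.6119 0.0949] [0.0086 0.0174] dist 0.04123193020662084 dir deg 53.23224192109713
dark [268, 209, 42, 87, 1055] [0.5696 0.0579] [0.0586 0.0226] dist 0.01805649234187308 dir deg -167.38098124025046
dark [322, 215, 9, 14, 74] [0.5925 0.0798] [0.004 0.009] dist 0.018631809626160345 dir deg 73.58816992774418
dark [330, 264, 28, 33, 466] [0.6042 0.041 ] [0.0242 0.0146] dist 0.02688385882735143 dir deg -50.862781158199745
strip z 0.07550068233023324 top z 0.12059797619391008 3108
bar [0.5872 0.0619] [0.0158 0.059 ] 3.9966988563537598
white 467 [0.58582912 0.07743334]
bar dir deg 93.99672
dark [353, 179, 37, 36, 628] [0.6176 0.0984] [0.0238 0.0119] dist 0.04754246380471196 dir deg 50.24961218028091
dark [268, 209, 42, 87, 1055] [0.5696 0.0579] [0.0586 0.0226] dist 0.01805649234187308 dir deg -167.38098124025046
dark [322, 215, 9, 14, 74] [0.5925 0.0798] [0.004 0.009] dist 0.018631809626160345 dir deg 73.58816992774418
dark [330, 264, 28, 33, 466] [0.6042 0.041 ] [0.0242 0.0146] dist 0.02688385882735143 dir deg -50.862781158199745
dark [371, 291, 25, 39, 603] [0.6377 0.0205] [0.0159 0.0323] dist 0.06529633942192797 dir deg -39.320872238400455
```

```bash
python3 -m handwheel '0 0 0 0 0 0.02 60;0 0 0 0 0 0.025 60;0 0 0 0 0 0.019 60;0 0 0 0 0 0 60;0 0 0 0 0 0 40;0 0 0 0 0 0 20;0 0 0 0 0 0 10;0 0 0 0 0 0 0;0 0 0 0 0 0 0;0 0 0 0 0 0 0;0 0 0 0 0 0 0' 30
```

```text
time: 2.2
eef_pos: [0.5883, 0.0594, 0.1616]
tool_rot: [2.125, 2.311, 0.003]
ft_force: [0.3, -0.6, 6.8]
opening: 0.184
```

```bash
python3 -m handwheel '0 0 3 0 0 0 0;0 0 5 0 0 0 0;0 0 5 0 0 0 0;0 0 5 0 0 0 0;0 0 5 0 0 0 0;0 0 5 0 0 0 0;0 0 5 0 0 0 0;0 0 5 0 0 0 0;0 0 4 0 0 0 0;0 0 1.5 0 0 0 0;0 0 0 0 0 0 0;0 0 0 0 0 0 0;0 0 0 0 0 0 0;0 0 0 0 0 0 0' ; python3 - <<'E'
from h import *
from plant import r
s=r.sense(); f=r.grab_frame("wrist"); np.savez("pics/w2.npz",**f); cv2.imwrite("pics/w2.png",f["img"][:,:,::-1])
R=Ro.from_rotvec(s["tool_rot"]).as_matrix(); print(s["torque"],s["ft_force"],np.degrees(np.arctan2(R[1,0],R[0,0])))
E
```

```text
time: 3.6
eef_pos: [0.5882, 0.0595, 0.1616]
tool_rot: [2.831, 1.359, 0.004]
ft_force: [0.2, -0.3, 6.0]
opening: 0.181
[-0.02130036  0.14673475 -0.02130456] [ 0.24205118 -0.25774919  6.04938555] 51.289992161403795
```

View pics/w2.png

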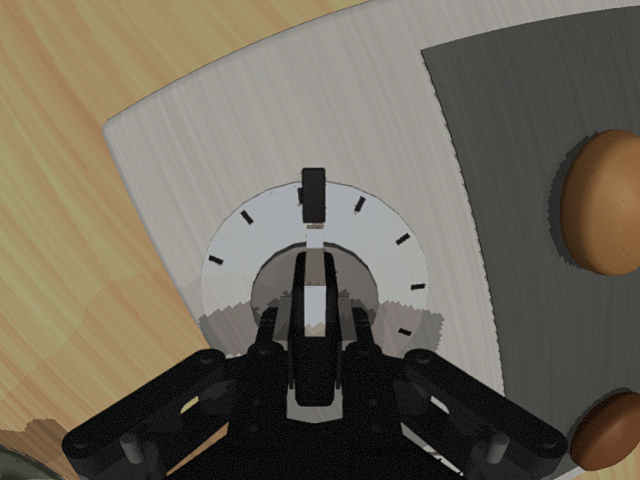

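The white line (315,310), nose (315,237) and tab (314,196) are in line. Now I release, rise and check.

```bash
python3 -m handwheel '0 0 0 0 0 0 25;0 0 0 0 0 0 40;0 0 0 0 0 0 55;0 0 0 0 0 0 60;0 0 0 0 0 0 60;0 0 0 0 0 -0.02 60;0 0 0 0 0 -0.03 60;0 0 0 0 0 -0.04 60;0 0 0 0 0 -0.04 60;0 0 0 0 0 0 60;0 0 0 0 0 0 60;0 0 0 0 0 0 60' ; python3 - <<'E'
from h import *
from plant import r
s=r.sense(); f=r.grab_frame("wrist"); np.savez("pics/w3.npz",**f); cv2.imwrite("pics/w3.png",f["img"][:,:,::-1])
print(s["time"])
measure(f,s,(250,130,380,300),.07,"")
E
```

```text
time: 4.85
eef_pos: [0.5864, 0.0595, 0.2887]
tool_rot: [-2.831, -1.36, 0.003]
ft_force: [0.4, -0.4, -0.0]
opening: 0.597
4.85
strip z 0.07456902047690667 top z 0.12066628034916513 1808
bar [0.5893 0.0608] [0.0571 0.0152] 50.904170989990234
white 284 [0.59932022 0.07344398]
bar dir deg 50.904194
dark [308, 146, 15, 30, 381] [0.6175 0.0984] [0.0224 0.0106] dist 0.04699587132015705 dir deg 53.14698948236681
```

View pics/w3.png

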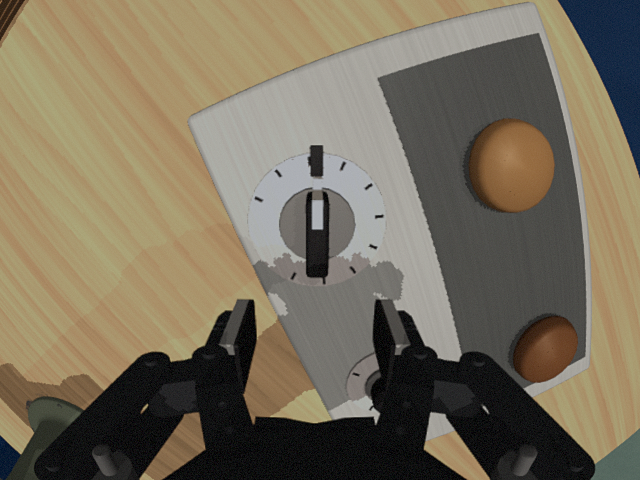

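```bash
python3 - <<'E'
from h import *
from plant import r
s=r.sense()
for n,wl,tb in (("w3",(190,232),(147,175)),):
    f=dict(np.load(f"pics/{n}.npz")); o,D,P=wrist(f,s); g=f["img"].astype(int)
    def ctr(v0,v1,mask,z):
        m=np.zeros((480,640),bool); m[v0:v1,300:335]=mask[v0:v1,300:335]; X=onplane(o,D,z)[m][:,:2]
        d,_=cv2.minAreaRect(X.astype(np.float32))[1:],0; vx,vy,x,y=cv2.fitLine(X.astype(np.float32),2,0,.01,.01).ravel()
        return m.sum(),X.mean(0),np.degrees(np.arctan2(vy,vx))%180
    W=ctr(*wl,(g.min(-1)>150)&(P[...,2]>.108),.1185); T=ctr(*tb,g.max(-1)<70,.076)
    A=np.array([.5868,.0597]); print("white",W,"tab",T)
    for q in(W,T): v=q[1]-A; print(np.hypot(*v),np.degrees(np.arctan2(v[1],v[0])))
E
```

```text
white (np.int64(284), array([0.59872837, 0.07308217]), np.float32(51.07442)) tab (np.int64(358), array([0.61786697, 0.09803931]), np.float32(52.001896))
0.017926750413331922 48.287359885194704
0.04934632150980328 50.98158370662192
```

```bash
python3 - <<'E'
from plant import r
import numpy as np,cv2
f=r.grab_frame("scene")["img"]; a=np.load("pics/scene0.npz")["img"]
c=lambda i,u,v,w,h:cv2.resize(i[v:v+h,u:u+w],(400,400),interpolation=2)
cv2.imwrite("pics/cmp.png",np.hstack([c(a,160,205,70,60),c(f,160,205,70,60)])[:,:,::-1])
E
```

```text
(no output)
```

View pics/cmp.png

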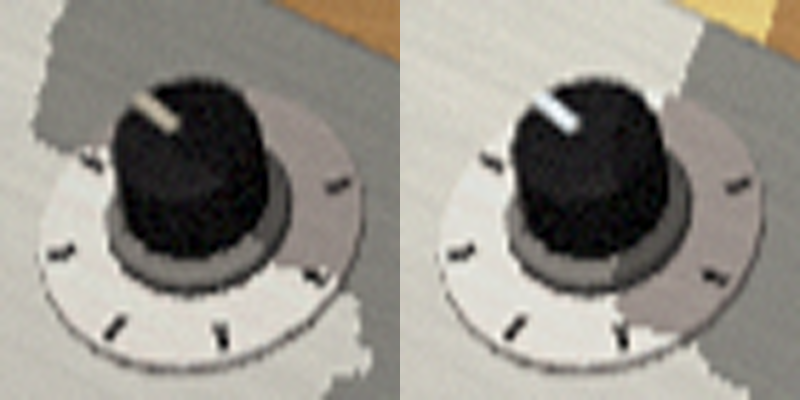

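The timer's line is the same before and after, from about (140,98) to (175,128) in each crop. I'm handing in.

```bash
python3 -c "
from plant import r
print(r.hand_in())"
```

```text
the job is handed in; nothing more can be done
None
```

I gripped the thermostat's bar, turned it 43.5° clockwise to the tab, let go and rose about 13 cm clear of it. The job was handed in at about 5 s on the robot's clock, with nothing touching the arm (wrist force near 0).

- **Alignment:** after release, the white line runs at 51.1° (the whole bar at 50.9°) and the tab lies at 51.0° from the knob's axis, so they agree to about a degree.
- **Checks that disagreed:**
    - The white line's midpoint gave 48.3° from the axis. It lies only 18 mm out, so an offset of less than 1 mm, within the calibration error, explains that.
    - The tab's own long side measured 52.0°.
    - The automatic tab reading of 53.1° came from a bar centre shifted by the nose.
- **Timer:** its line looks the same in the scene pictures before and after.

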